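# Zero the seed counter's scale with its sunken tare key

### The job

Zero the counter scale with the sample jar standing on it: with the fingertips push the sliding dust shutter on its keypad all the way open, reach down into the square well it uncovers and press the sunken tare key fully down for a moment, then push the shutter fully shut over the well again. Leave the small power key in the open round well unpressed, and do not move or lift the jar on the pan or the jars and bottle standing around.

Things in the scene. Friction and masses are not known exactly. Their poses are not given: they have to be found in the camera images.
- scale: Off-white counter scale, fixed. Origin on the counter under the centre of its keypad console; x points from console to weighing pan, y along the console to its left, z up. Console: flat block 140 (x) by 240 (y) mm, top 70 mm above the counter, with two wells and a flat black display. Behind it the steel pan, 165 by 250 mm, centred at x = 165 mm, top 55 mm above the counter.
- tare_well (a point): Centre of the mouth of the square tare well, level with the console's top; 48 by 48 mm, 32 mm deep, at x = -25 mm, y = 0 of the scale. Axes as the scale's. Hidden under the shutter when that is shut.
- shutter (a joint): Travel of the dust shutter along the scale's +y, in m: 0 = shut, centred over the tare well; 0.070 = fully open (end stop), well quite clear. Starts between 0 and 0.020. Slides with about 1.5 N of friction between two 5 mm high rails (33.5 mm either side of its centre in x) and stays where it is left.
- shutter_tab (a point): Centre of the top of the shutter's push tab. The shutter is a dark steel plate 60 by 60 mm, upper face 74 mm above the counter; across its middle stands the tab, a ridge 40 mm long along the scale's x, 10 mm thick along y, 17 mm high above the plate (top 91 mm above the counter). The point moves with the shutter; axes as the scale's.
- tare_key (a joint): Depth by which the tare key is pressed, in m: 0 = up, 0.006 = fully down. Spring-loaded: about 1.5 N to start it, 5 N fully down; it comes up by itself.
- tare_key_top (a point): Centre of the top of the tare key, a black round cap 24 mm across in the middle of the square well. Unpressed, the top lies 50 mm above the counter, that is 20 mm below the console's top.
- power_key (a joint): Depth by which the power key is pressed, in m: 0 = up, 0.006 = fully down. It must not be pressed.
- power_key_top (a point): Centre of the top of the power key, a black round cap 16 mm across in the open round well, 40 mm across and 32 mm deep, 80 mm to the -y side of the tare well; unpressed 20 mm below the console's top.
- sample_jar: Glass jar of seed with a steel lid, 68 mm across and 72 mm high, standing loose on the scale's pan. Origin at the centre of its underside, z up.
- seed_jar: Glass jar of seed with a steel lid, 68 mm across and 72 mm high, loose on the counter beside the scale. Origin at the centre of its underside, z up.
- pellet_jar: Smaller jar with a black lid, 56 mm across and 66 mm high, loose on the counter beside the scale. Origin at the centre of its underside, z up.
- spray_bottle: White plastic bottle, 60 mm across and 130 mm high, loose on the counter beside the scale. Origin at the centre of its underside, z up.
Not all that is in view belongs to the job. Leave any blue, green or pink look-alike of the sample_jar alone.

How it is judged:
On the way, in this order (a step that is already met when the one before it is completed fails the run):
1. the shutter is pushed open (value of joint shutter above 0.06 m), for 0.1 s.
2. the tare key is pressed fully down for a moment, the shutter still open (value of joint tare_key above 0.0045 m and value of joint shutter above 0.045 m), for 0.2 s.
3. the shutter is pushed shut again, the key up (value of joint shutter below 0.006 m and value of joint tare_key below 0.0015 m), for 0.1 s.
At the end, for the whole second after the job is handed in: The shutter is shut to within 6 mm, both keys are up (within 1.5 mm), the sample jar stands upright and at rest on the pan within 15 mm of where it was, and the other jars and the bottle are within 20 mm of where they were (all of step 3 and value of joint power_key below 0.0015 m and distance of sample_jar from where it was at the start of the episode below 0.015 m and angle between sample_jar's own z axis and vertical below 0.1 rad and linear speed of sample_jar below 0.02 m/s and distance of each of seed_jar, pellet_jar, spray_bottle from where it was at the start of the episode below 0.02 m); the robot touches nothing.
It fails at once if the power key is pressed (3 mm or more) (value of joint power_key above 0.003 m).
It fails at once if the sample jar is moved more than 15 mm, lifted or tipped (distance of sample_jar from where it was at the start of the episode above 0.015 m or angle between sample_jar's own z axis and vertical above 0.3 rad).
It fails at once if one of the other jars or the bottle is moved more than 20 mm, lifted or tipped (distance of any of seed_jar, pellet_jar, spray_bottle from where it was at the start of the episode above 0.02 m or angle between any of seed_jar, pellet_jar, spray_bottle's own z axis and vertical above 0.3 rad).
It also fails if it takes over 54 s, if anything falls off the work surface, if the arm or the gripper's body presses on something with over 40 N, if the wrist force passes 120 N, or if a joint passes its speed limit or range.

### The arm

A 6-joint arm with a two-finger parallel gripper is mounted at the origin on the work surface. World frame = base frame: x ahead of the robot, y to its left, z up, the work surface at z = 0. Lengths are in m, angles in rad, forces in N, time in s.
With the tool pointing down it reaches from about 0.375 to 0.9 m from the base axis. Payload 3.1 kg.
Tool frame: the origin (TCP) lies on the centre line of the jaws, within the pads' length; the fingertips stand robot.nose_length ahead of it and the grasp point (between the pads) lies 6 mm ahead of it (robot.nose_length is the distance from the TCP to the fingertips, in m); z points along the fingers, y is the line along which they close (so a half turn about z gives the same grasp; the last joint's range is limited). The gripper opens to 87 mm and grips with 3 to 60 N. Pads are 19 mm wide; open, the fingers measure 117 mm over their backs; the gripper's body (75 mm by 190 mm) begins 51 mm behind the grasp point.
Start: joints at [-0.178, 0.527, 1.433, -0, 1.181, -0.178], TCP at [0.625, 0, 0.248] pointing down, gripper open.
Joint ranges: [-3.08, 3.08], [-0.75, 2.2], [0.22, 2.44], [-1.43, 4.57], [0, 2.65], [-2.85, 2.85]. Speed limits (rad/s): [2.79, 2.79, 3.14, 3.14, 3.14, 3.14].

### API

Orientations are given as a unit quaternion [x, y, z, w].
In Python, from rig import robot gives the robot as it stands.
- The arm moves only by the shell command python3 -m crank 'ROWS' [FORCE]. ROWS is JSON, one flat list of numbers, 7 for each row, row after row: the shift along the tool's x, y, z in mm, then the turn, a rotation vector about the tool's x, y, z in degrees, then the closure in counts, from 0 (fully open) to 255 (shut). In form: [x, y, z, ax, ay, az, fingers, x, y, z, ax, ay, az, fingers, ...]. A call has exactly 5 rows; each row is the pose to reach, as a shift and turn from the pose commanded when the call began, along the tool's axes at that moment; what a row does not reach only later rows make up. A row lasts 1/12 s, in which the tool goes at most 41.7 mm and 7.16 degrees, less where a joint would pass 70% of its speed; a pose out of reach is approached as far as the arm can. A call with a gripper value outside its range is refused whole. The fingers move at their own pace and stop on an object; FORCE is the grip in N (left out, the last holds). Time passes only in rows, so rows that repeat a pose let the fingers close, or fill a call up. It gives the time, the measured TCP pose, the force, the opening and the grip force at its end, in the units of the state.
- robot.get_obs(): the state, without advancing time (a new reading comes with each control period).
- robot.camera(name): name is "scene" or "side" or "wrist"; returns a dict with "pixels" (400x640x3 uint8, red, green, blue), "intrinsics" (3x3 intrinsics, pixels), "extrinsics" (4x4, takes a point from camera to world coordinates); the wrist camera has in their place "mount" (4x4, takes a point from camera to tool coordinates, whose origin is the TCP and whose axes are the flange's). Camera axes: x right, y down, z forward; pixel columns grow to the right and rows downward; lengths in m; the calibration is good to about 2 mm. A picture is of the moment at which its call begins: read the wrist's pose just before it. There is no depth.
- robot.hand_in(): hands the job in; it is judged then, once.
The state is a dict: "time": time; "q": joint angles; "joint_velocities": joint speeds; "joint_torque": joint torques, N m; "position": TCP position; "tool_rot": TCP orientation; "ft_force": force on the tool from outside, world axes, zero at the start; "moment": the same for the moment, N m; "grip_width": finger opening in m; "grip_force": force on a finger pad.
Only numpy, scipy, OpenCV 4.12 (cv2) and the standard library are available. Lean on these libraries where they do the work, as an engineer would, in place of code of your own. Each camera call takes 0.05 s, during which the arm holds its last target. There are 200 camera calls.

## Working session

There is one attempt and no reset: what is moved stays moved. The work goes in short steps, Python scripts to look and compute and a shell command to move; the robot and the scene stay as the last step left them, time stands still between calls to the robot, and variables do not carry over. Pictures are saved under pics/ and viewed, at most 10 in all, crops included, and the job is handed in when it is done.

```bash
mkdir -p pics; python3 - <<'E'
from rig import robot
import cv2,numpy as np
print(robot.nose_length); o=robot.get_obs(); print(o)
for n in("scene","side","wrist"):
    c=robot.camera(n); cv2.imwrite(f"pics/{n}0.png",c["pixels"][:,:,::-1]); np.savez(f"pics/{n}0.npz",**{k:v for k,v in c.items()})
    print(n,c["intrinsics"].tolist(),np.round(c.get("extrinsics",c.get("mount")),4).tolist())
E
```

```text
0.025
{'time': 0.0, 'q': array([-1.78469247e-01,  5.28448613e-01,  1.43392340e+00,  4.12050572e-06,
        1.18134948e+00, -1.78468686e-01]), 'joint_velocities': array([ 0.00038339, -0.00025386, -0.00019402, -0.00021265,  0.0005305 ,
       -0.0007642 ]), 'joint_torque': array([-5.45745443e-04, -4.40045428e+01, -1.76593530e+01,  6.32597599e-02,
        5.83207863e-02, -1.53719384e-04]), 'position': array([6.24322076e-01, 1.72060426e-04, 2.46575628e-01]), 'tool_rot': array([ 7.07107133e-01,  7.07105628e-01, -6.05526604e-04, -8.75407457e-04]), 'ft_force': array([-0.02899722,  0.51784614, -0.91644934]), 'moment': array([-0.0553337 , -0.01347948,  0.02258329]), 'grip_force': 0.0, 'grip_width': 0.08702107452861732}
scene [[451.3681765524733, 0.0, 319.9011279396982], [0.0, 451.3681765524733, 199.23047512785632], [0.0, 0.0, 1.0]] [[0.5317, 0.578, -0.619, 1.2677], [0.8469, -0.3581, 0.393, -0.3855], [0.0055, -0.7332, -0.68, 0.754], [0.0, 0.0, 0.0, 1.0]]
side [[425.6039985781086, 0.0, 322.2435822198702], [0.0, 425.6039985781086, 200.13781029336752], [0.0, 0.0, 1.0]] [[0.9104, -0.2136, 0.3543, 0.3181], [-0.4135, -0.4458, 0.7939, -0.7271], [-0.0117, -0.8693, -0.4942, 0.5275], [0.0, 0.0, 0.0, 1.0]]
wrist [[278.7678175896408, 0.0, 320.7703831886234], [0.0, 278.7678175896408, 198.41058460337422], [0.0, 0.0, 1.0]] [[0.0002, -0.9691, -0.2467, 0.0672], [1.0, 0.0002, 0.0, -0.0006], [0.0, -0.2467, 0.9691, -0.1375], [0.0, 0.0, 0.0, 1.0]]
```

View pics/scene0.png

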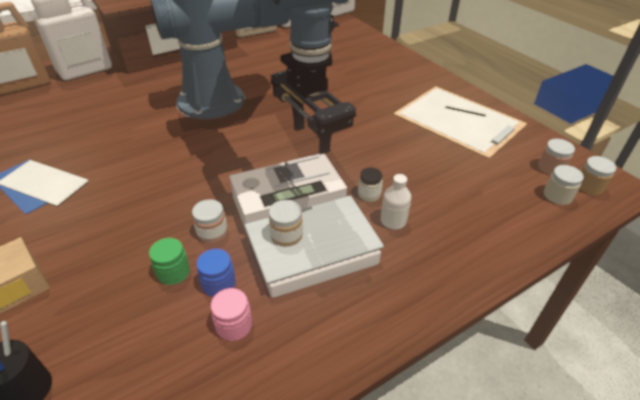

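View pics/wrist0.png

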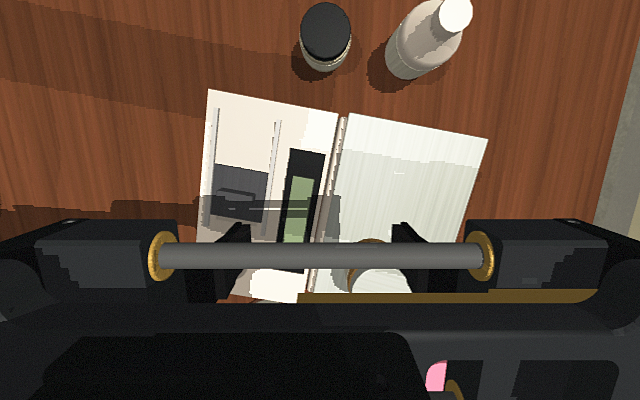

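The scene view shows the scale at about (305,220), with the console towards the robot and the pan carrying the jar. In the wrist view the console's far corners are at (208,90) and (338,113), the pan corners at (348,113) and (488,139), and the shutter plate is around (240,192). I'll enlarge this for a pose fit.

```bash
python3 - <<'E'
import cv2,numpy as np
a=cv2.imread("pics/scene0.png")[145:295,220:400]; b=cv2.imread("pics/wrist0.png")[80:230,190:350]
cv2.imwrite("pics/crop1.png",np.hstack([cv2.resize(b,None,fx=3.5,fy=3.5,interpolation=cv2.INTER_CUBIC)]))
cv2.imwrite("pics/crop2.png",cv2.resize(a,None,fx=4,fy=4,interpolation=cv2.INTER_CUBIC))
E
```

```text
(no output)
```

View pics/crop1.png

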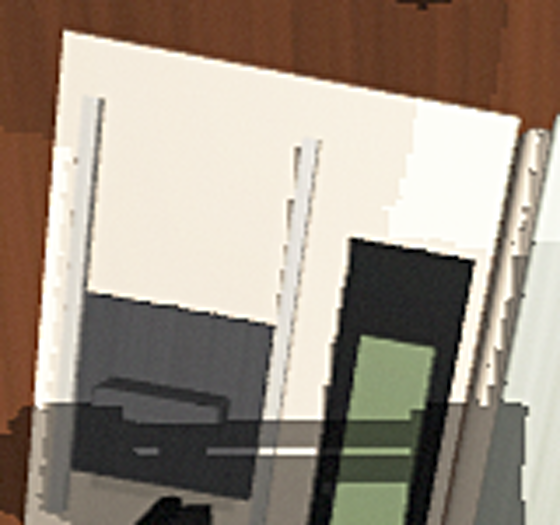

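View pics/crop2.png

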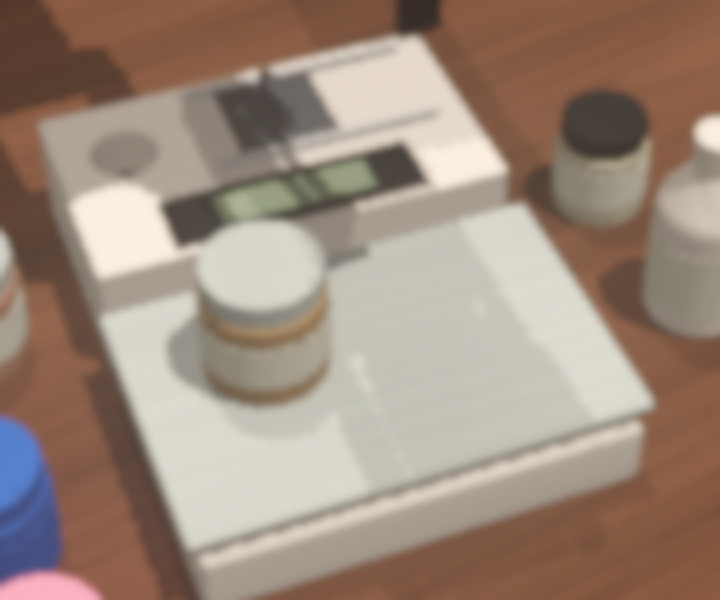

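Crop 1: console corners at (63,30) and (519,118), plate corners at (88,292), (274,325), (72,470) and (250,499). Crop 2: console corners at (420,35), (507,170), (95,275) and (40,125), pan corners at (655,405) and (195,550), round well at (124,153).

```bash
cat > h.py <<'E'
import numpy as np, cv2
from scipy.spatial.transform import Rotation as R
from scipy.optimize import least_squares
def wristT(pos,quat,mount):
    T=np.eye(4);T[:3,:3]=R.from_quat(quat).as_matrix();T[:3,3]=pos;return T@mount
def proj(P,K,T):
    p=(np.asarray(P)-T[:3,3])@T[:3,:3]; return (p@K.T)[:,:2]/p[:,2:]
def toworld(P,q): # q=x,y,yaw
    return np.asarray(P)@R.from_euler('z',q[2]).as_matrix().T+[q[0],q[1],0]
E
python3 - <<'E'
from h import *
W=np.load("pics/wrist0.npz");S=np.load("pics/scene0.npz")
T=wristT([6.24322076e-01,1.72e-4,2.46575628e-01],[7.07107133e-01,7.07105628e-01,-6.055e-04,-8.754e-04],W["mount"])
C1=lambda l:np.array(l)/3.5+[190,80]
C2=lambda l:np.array(l)/4+[220,145]
wo=np.array([[-70,120,70],[70,120,70],[247.5,125,55],[82.5,125,55]])/1e3
wp=np.vstack([C1([[63,30],[519,118]]),[[488,139],[348,113]]])
pl=np.array([[-30,30,74],[30,30,74],[-30,-30,74],[30,-30,74]])/1e3
pp=C1([[88,292],[274,325],[72,470],[250,499]])
so=np.array([[-70,120,70],[70,120,70],[70,-120,70],[-70,-120,70],[247.5,125,55],[247.5,-125,55],[-25,-80,70]])/1e3
sp=C2([[420,35],[507,170],[95,275],[40,125],[655,405],[195,550],[124,153]])
def f(v,w=1,s=1):
    q=v[:3]; sh=pl+[-.025,v[3],0]
    r=[w*(proj(toworld(wo,q),W["intrinsics"],T)-wp),w*(proj(toworld(sh,q),W["intrinsics"],T)-pp),s*(proj(toworld(so,q),S["intrinsics"],S["extrinsics"])-sp)]
    return np.vstack(r).ravel()
for w,s in((1,1),(1,.001),(.01,1)):
    r=least_squares(f,[.55,0,-.17,.01],args=(w,s),x_scale=[.1,.1,.1,.01]); print(r.x, np.round(f(r.x).reshape(-1,2),1).tolist())
E
```

```text
[ 0.55193831 -0.02352606 -0.17879539  0.01306531] [[0.4, 0.2], [-0.0, -0.3], [1.4, -0.8], [1.2, -1.4], [-0.2, -0.0], [0.1, 0.1], [-0.1, -0.2], [0.2, 0.2], [-2.1, -0.8], [-0.8, -0.3], [0.3, 0.6], [-1.3, -0.8], [-0.4, -1.0], [-2.3, -0.7], [-0.7, -0.3]]
[ 0.55141524 -0.02409547 -0.18013909  0.01365967] [[0.1, 0.7], [-0.4, 0.4], [0.9, 0.0], [0.9, -0.8], [-0.6, -0.1], [-0.2, 0.1], [-0.5, -0.3], [-0.2, 0.2], [-2.3, -0.8], [-1.2, -0.2], [-0.1, 0.5], [-1.6, -0.9], [-0.8, -1.0], [-2.9, -0.8], [-1.1, -0.4]]
[ 0.55447283 -0.02211889 -0.18118165  0.01130812] [[2.9, -1.3], [2.6, -1.5], [3.9, -1.5], [3.7, -2.5], [1.9, 0.1], [2.2, 0.4], [1.8, -0.1], [2.0, 0.5], [-1.0, -0.4], [0.3, 0.2], [1.3, 1.0], [-0.3, -0.5], [0.8, -0.3], [-1.4, -0.2], [0.3, 0.1]]
```

```bash
python3 - <<'E'
from h import *
S=np.load("pics/scene0.npz");K=S["intrinsics"];T=S["extrinsics"];q=[.552,-.0238,-.18]
Rz=R.from_euler('z',q[2]).as_matrix()
for n,u,v,z in(("sample",285.5,209.5,.127),("bottle",394,217,.01),("pellet",371,175.5,.066),("seed",209,211,.072)):
    d=T[:3,:3]@np.linalg.inv(K)@[u,v,1];P=T[:3,3]+d*(z-T[2,3])/d[2]; print(n,P,(P-[q[0],q[1],0])@Rz)
tool=np.array([.625,0,0]) # commanded; tool x=world y, tool y=world x
for n,p in(("shut centre",[-.025,.013,0]),("well",[-.025,0,0]),("push start",[-.025,-.030,0])):
    P=toworld([p],q)[0]; print(n,P,"tool shift mm",(P[1]-tool[1])*1e3,(P[0]-tool[0])*1e3)
E
```

```text
sample [ 0.6862637  -0.09740292  0.127     ] [ 0.14527159 -0.0483766   0.127     ]
bottle [0.73276974 0.15883693 0.01      ] [0.14515175 0.21204932 0.01      ]
pellet [0.63504801 0.15962047 0.066     ] [0.04886857 0.19532512 0.066     ]
seed [ 0.55242905 -0.21456987  0.072     ] [ 0.03457557 -0.18761092  0.072     ]
shut centre [ 0.52973129 -0.00653429  0.        ] tool shift mm -6.534292658108821 -95.26870786516727
well [ 0.52740391 -0.01932426  0.        ] tool shift mm -19.324260664354398 -97.596092319703
push start [ 0.52203302 -0.04883957  0.        ] tool shift mm -48.83957144799804 -102.96697952247769
```

Fit residuals are within about 2 px and the measurements agree: scale at (0.552, −0.024), yaw −10.3°, shutter at about 13 mm. The jar is clear of the gripper body. I'll close the fingers and move above a point behind the tab.

```bash
python3 -m crank '[-15,-30,20,0,0,5,255, -30,-60,50,0,0,10.3,255, -40,-85,75,0,0,10.3,255, -49,-103,98,0,0,10.3,255, -49,-103,98,0,0,10.3,255]' 10; python3 -m crank '[0,0,0,0,0,0,255,0,0,0,0,0,0,255,0,0,0,0,0,0,255,0,0,0,0,0,0,255,0,0,0,0,0,0,255]'
python3 - <<'E'
from h import *
from rig import robot
o=robot.get_obs();c=robot.camera("wrist");im=c["pixels"][:,:,::-1].copy()
T=wristT(o["position"],o["tool_rot"],c["mount"]);q=[.552,-.0238,-.18]
P=[[-.055,.043,.074],[.005,.043,.074],[-.045,.018,.091],[-.005,.018,.091],[-.045,.008,.091],[-.005,.008,.091],[-.07,.12,.07],[.07,.12,.07]]
for p in proj(toworld(P,q),c["intrinsics"],T): cv2.circle(im,tuple(np.int32(np.round(p))),2,(0,0,255),-1)
cv2.imwrite("pics/w2.png",im)
print(o["position"],R.from_quat(o["tool_rot"]).as_matrix().round(3).tolist(),o["grip_width"],o["time"],o["ft_force"])
print((o["position"]-[q[0],q[1],0])@R.from_euler('z',q[2]).as_matrix())
E
```

```text
time: 0.57
position: [0.5141, -0.0485, 0.1452]
tool_rot: [0.768, 0.64, -0.004, -0.006]
ft_force: [-0.8, 0.9, -0.5]
grip_width: 0.0616
grip_force: 0.0
time: 0.98
position: [0.5234, -0.0489, 0.1505]
tool_rot: [0.767, 0.641, 0.001, 0.001]
ft_force: [-0.1, -0.4, 0.2]
grip_width: 0.0284
grip_force: 0.0
[ 0.52344434 -0.04887165  0.15048423] [[0.178, 0.984, 0.003], [0.984, -0.178, -0.001], [-0.0, 0.003, -1.0]] 0.02837730126511574 0.9833 [-0.1438751  -0.42161534  0.16061771]
[-0.02360574 -0.02977889  0.15048423]
```

View pics/w2.png

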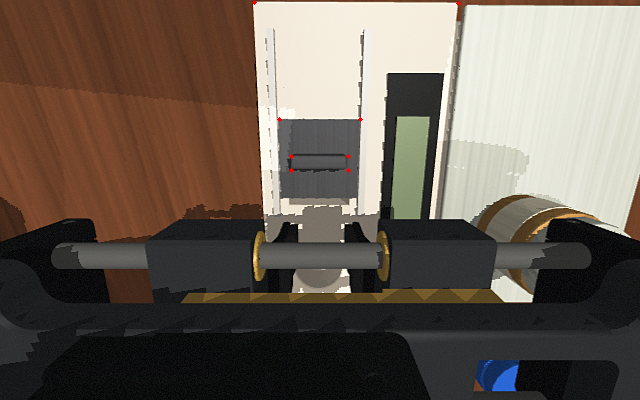

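Overlaid model points land on the plate and tab corners: plate (279,119)–(360,119), tab around (320,163). Next I descend, then push.

```bash
python3 -m crank '[0,0,12,0,0,0,255,0,0,24,0,0,0,255,0,-1,36,0,0,0,255,0,-1,46,0,0,0,255,0,-1,46,0,0,0,255]'; python3 -m crank '[10,0,0,0,0,0,255,20,0,0,0,0,0,255,28,0,0,0,0,0,255,34,0,0,0,0,0,255,40,0,0,0,0,0,255]'; python3 -m crank '[8,0,0,0,0,0,255,16,0,0,0,0,0,255,24,0,0,0,0,0,255,32,0,0,0,0,0,255,40,0,0,0,0,0,255]'; python3 -m crank '[3,0,0,0,0,0,255,5,0,0,0,0,0,255,6,0,0,0,0,0,255,6,0,0,0,0,0,255,6,0,0,0,0,0,255]'
```

```text
time: 1.45
position: [0.5202, -0.0484, 0.1021]
tool_rot: [0.768, 0.641, -0.001, -0.001]
ft_force: [0.5, 0.2, -0.8]
grip_width: 0.0008
grip_force: 0.0
time: 1.87
position: [0.5288, -0.0087, 0.1041]
tool_rot: [0.767, 0.641, 0.0, 0.001]
ft_force: [0.4, -2.6, 1.0]
grip_width: 0.0003
grip_force: 1.0
time: 2.28
position: [0.5357, 0.0306, 0.1037]
tool_rot: [0.768, 0.641, 0.0, 0.0]
ft_force: [0.5, -1.6, 1.3]
grip_width: 0.0004
grip_force: 1.0
time: 2.7
position: [0.5363, 0.0347, 0.1036]
tool_rot: [0.767, 0.641, -0.001, 0.001]
ft_force: [-0.1, -6.0, 1.8]
grip_width: 0.0006
grip_force: 3.0
```

```bash
python3 -m crank '[-8,0,0,0,0,0,255,-20,0,-5,0,0,0,255,-36,0,-5,0,0,0,255,-56,0,-5,0,0,0,255,-56,0,-5,0,0,0,255]'; python3 -m crank '[0,0,0,0,0,0,255,0,0,0,0,0,0,255,0,0,0,0,0,0,255,0,0,0,0,0,0,255,0,0,0,0,0,0,255]'
python3 - <<'E'
from h import *
from rig import robot
o=robot.get_obs();c=robot.camera("wrist");a=c["pixels"][100:260,230:410,::-1]
s=robot.camera("side");T=s["extrinsics"];q=[.552,-.0238,-.18]
im=s["pixels"][:,:,::-1].copy();w=toworld([[-.049,-.024,.07],[-.049,.024,.07],[-.001,.024,.07],[-.001,-.024,.07]],q)
p=np.int32(np.round(proj(w,s["intrinsics"],T)));m=p.mean(0).astype(int)
for k in p: im[k[1],k[0]]=(0,0,255)
b=im[m[1]-60:m[1]+60,m[0]-60:m[0]+60]
cv2.imwrite("pics/w3.png",np.hstack([cv2.resize(a,(400,400)),cv2.resize(b,(400,400))]))
print(o["position"],(o["position"]-[q[0],q[1],0])@R.from_euler('z',q[2]).as_matrix(),o["ft_force"])
E
```

```text
time: 3.12
position: [0.5258, -0.0221, 0.1087]
tool_rot: [0.769, 0.64, -0.0, -0.0]
ft_force: [0.4, -0.3, -0.0]
grip_width: 0.001
grip_force: 0.0
time: 3.53
position: [0.5263, -0.0186, 0.1085]
tool_rot: [0.767, 0.641, 0.0, -0.0]
ft_force: [-0.1, -0.6, 0.5]
grip_width: 0.0006
grip_force: 0.0
[ 0.52632423 -0.01862567  0.10854186] [-0.02618731  0.00049401  0.10854186] [-0.14620997 -0.5620086   0.53221994]
```

View pics/w3.png

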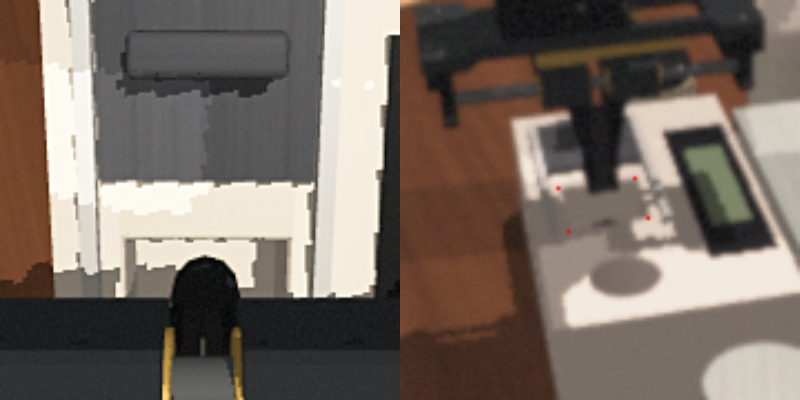

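The left half shows the shutter open and the well mouth centred at x≈207, with the finger at x≈205; the side view agrees. Now I go down into the well.

```bash
python3 -m crank '[0,0,10,0,0,0,255,0,0,20,0,0,0,255,0,0,28,0,0,0,255,0,0,33,0,0,0,255,0,0,33,0,0,0,255]'; python3 -m crank '[0,0,2,0,0,0,255,0,0,4,0,0,0,255,0,0,6,0,0,0,255,0,0,6.5,0,0,0,255,0,0,6.5,0,0,0,255]';python3 -m crank '[0,0,0.5,0,0,0,255,0,0,0.5,0,0,0,255,0,0,0.5,0,0,0,255,0,0,0.5,0,0,0,255,0,0,0.5,0,0,0,255]'
```

```text
time: 4.05
position: [0.5254, -0.019, 0.0739]
tool_rot: [0.768, 0.641, -0.001, -0.001]
ft_force: [-0.7, 1.0, 2.1]
grip_width: 0.0004
grip_force: 1.1
time: 4.47
position: [0.5256, -0.0191, 0.0694]
tool_rot: [0.768, 0.641, -0.0, -0.001]
ft_force: [-2.9, 0.3, 5.6]
grip_width: 0.0003
grip_force: 2.5
time: 4.88
position: [0.5256, -0.0191, 0.0694]
tool_rot: [0.768, 0.641, -0.0, -0.0]
ft_force: [-3.1, 0.7, 7.7]
grip_width: 0.0006
grip_force: 4.2
```

Bottomed out: no further travel, with the force rising to 7.7 N. A little more force to be sure, then retreat and cross over the tab.

```bash
python3 -m crank '[0,0,1,0,0,0,255,0,0,1,0,0,0,255,0,0,1,0,0,0,255,0,0,1,0,0,0,255,0,0,1,0,0,0,255]'; python3 -m crank '[0,0,-10,0,0,0,255,0,0,-25,0,0,0,255,0,0,-40,0,0,0,255,0,0,-55,0,0,0,255,0,0,-64,0,0,0,255]';python3 -m crank '[0,0,0,0,0,0,255,25,0,0,0,0,0,255,55,0,0,0,0,0,255,85,0,0,0,0,0,255,104,0,0,0,0,0,255]';python3 -m crank '[0,0,0,0,0,0,255,0,0,5,0,0,0,255,0,0,15,0,0,0,255,0,0,23,0,0,0,255,0,0,25,0,0,0,255]'
python3 - <<'E'
from h import *
from rig import robot
o=robot.get_obs();q=[.552,-.0238,-.18]
print((o["position"]-[q[0],q[1],0])@R.from_euler('z',q[2]).as_matrix(),o["ft_force"])
E
```

```text
time: 5.3
position: [0.5256, -0.0191, 0.0692]
tool_rot: [0.768, 0.641, -0.0, -0.0]
ft_force: [-5.1, 1.3, 15.4]
grip_width: 0.0004
grip_force: 7.6
time: 5.72
position: [0.5277, -0.0196, 0.1332]
tool_rot: [0.768, 0.641, 0.001, 0.002]
ft_force: [-0.2, -0.4, 0.7]
grip_width: 0.0007
grip_force: 0.0
time: 6.13
position: [0.5451, 0.0851, 0.1308]
tool_rot: [0.768, 0.641, 0.0, -0.0]
ft_force: [0.2, 0.2, 0.3]
grip_width: 0.0003
grip_force: 0.0
time: 6.55
position: [0.5435, 0.0819, 0.1044]
tool_rot: [0.768, 0.64, -0.002, -0.001]
ft_force: [0.2, -0.4, 0.2]
grip_width: 0.0005
grip_force: 0.0
[-0.02725231  0.10252661  0.10438048] [ 0.24122427 -0.39931332  0.16344248]
```

```bash
python3 -m crank '[-8,0,0,0,0,0,255,-17,0,0,0,0,0,255,-26,0,0,0,0,0,255,-35,0,0,0,0,0,255,-44,0,0,0,0,0,255]'; python3 -m crank '[-9,0,0,0,0,0,255,-18,0,0,0,0,0,255,-27,0,0,0,0,0,255,-36,0,0,0,0,0,255,-42,0,0,0,0,0,255]';python3 -m crank '[-2,0,0,0,0,0,255,-4,0,0,0,0,0,255,-4,0,0,0,0,0,255,-4,0,0,0,0,0,255,-4,0,0,0,0,0,255]'
python3 - <<'E'
from h import *
from rig import robot
o=robot.get_obs();q=[.552,-.0238,-.18]
print((o["position"]-[q[0],q[1],0])@R.from_euler('z',q[2]).as_matrix(),o["ft_force"])
E
```

```text
time: 6.97
position: [0.5368, 0.0387, 0.1067]
tool_rot: [0.768, 0.64, 0.0, -0.0]
ft_force: [0.5, 1.8, -0.8]
grip_width: 0.0003
grip_force: 1.1
time: 7.38
position: [0.5292, -0.0027, 0.1067]
tool_rot: [0.768, 0.641, -0.0, -0.0]
ft_force: [-0.1, 2.0, -1.3]
grip_width: 0.0005
grip_force: 1.0
time: 7.8
position: [0.5291, -0.0032, 0.1067]
tool_rot: [0.768, 0.64, 0.002, -0.001]
ft_force: [2.0, 11.1, 1.5]
grip_width: 0.0004
grip_force: 5.8
[-0.02619843  0.01618955  0.10673167] [ 2.00362449 11.09832424  1.48329609]
```

Shut against the stop at 11 N. I'll back off, lift clear and check.

```bash
python3 -m crank '[10,0,0,0,0,0,255,14,0,0,0,0,0,255,14,0,-15,0,0,0,255,14,0,-45,0,0,0,255,14,0,-75,0,0,0,255]'; python3 -m crank '[-20,0,-20,0,0,0,255,-50,0,-40,0,0,0,255,-60,0,-40,0,0,0,255,-60,0,-40,0,0,0,255,-60,0,-40,0,0,0,255]'
python3 - <<'E'
from h import *
from rig import robot
o=robot.get_obs();c=robot.camera("wrist");s=robot.camera("scene")
T=wristT(o["position"],o["tool_rot"],c["mount"]);q=[.552,-.0238,-.18];im=c["pixels"][:,:,::-1].copy()
P=[[-.055,.03,.074],[.005,.03,.074],[-.055,-.03,.074],[.005,-.03,.074]]
for p in proj(toworld(P,q),c["intrinsics"],T): cv2.circle(im,tuple(np.int32(np.round(p))),1,(0,0,255),-1)
cv2.imwrite("pics/w4.png",np.hstack([cv2.resize(im[60:260,200:400],(400,400)),cv2.resize(s["pixels"][130:330,180:420,::-1],(400,400))]))
print(o["position"],o["ft_force"],o["time"])
E
```

```text
time: 8.22
position: [0.5306, 0.008, 0.1815]
tool_rot: [0.767, 0.641, -0.001, -0.001]
ft_force: [0.2, -0.0, -0.1]
grip_width: 0.0005
grip_force: 0.0
time: 8.63
position: [0.52, -0.051, 0.221]
tool_rot: [0.768, 0.64, -0.0, -0.001]
ft_force: [-0.7, 0.8, 0.0]
grip_width: 0.0005
grip_force: 0.0
[ 0.5200469  -0.05099611  0.22096483] [-0.69672253  0.80770331  0.04739563] 8.6333
```

View pics/w4.png

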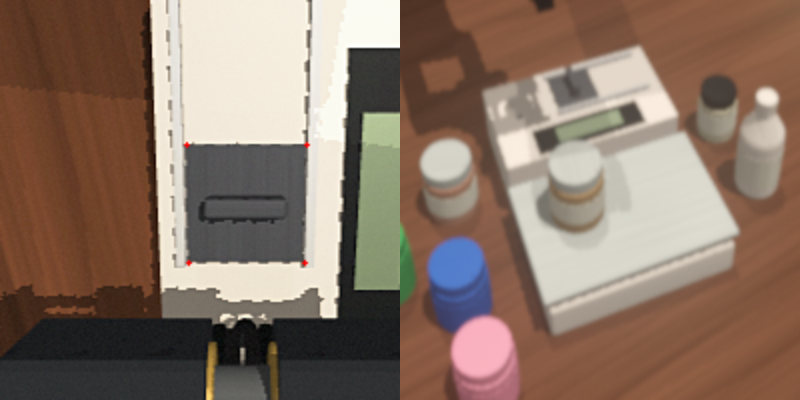

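The plate's corners match the model's shut position, (187,145) to (305,263) in the left half. All the jars and the bottle are standing, and the arm is clear.

```bash
python3 -c "
from rig import robot
print(robot.hand_in())"
```

```text
the job is handed in; nothing more can be done
None
```

The shutter was pushed open, the tare key pressed to its stop and the shutter pushed fully shut again, with the power key untouched and the jars and bottle standing undisturbed; the job is handed in, but no verdict came back.

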